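# Tighten the ratchet clamp on a drying arm

## Robot

A 6-joint arm with a two-finger parallel gripper is mounted at the origin on the work surface. World frame = base frame: x ahead of the robot, y to its left, z up, the work surface at z = 0. Lengths are in m, angles in rad, forces in N, time in s.
With the tool pointing down it reaches from about 0.275 to 0.875 m from the base axis. Payload 12.5 kg.
Tool frame: the origin (TCP) lies on the centre line of the jaws, within the pads' length; the fingertips stand 19 mm ahead of it and the grasp point (between the pads) is the TCP; z points along the fingers, y is the direction in which the jaws open and shut (so a half turn about z gives the same grasp; the last joint's range is limited). The gripper opens to 85 mm and grips with 20 to 120 N. Pads are 22 mm wide; open, the fingers measure 114 mm over their backs; the gripper's body (76 mm by 85 mm) begins 54 mm behind the grasp point. The pads swing forward as they close: fully open they stand 13 mm farther back than shut.
Start: joints at [-1.401, 0.351, 1.652, -0, 1.139, -0.085], TCP at [0.139, -0.532, 0.25] pointing down, gripper open.
Joint ranges: [-2.75, 2.75], [-0.79, 2.1], [0.01, 2.65], [-1.57, 4.71], [0.07, 3.14], [-2.87, 2.87]. Speed limits (rad/s): [2.22, 2.22, 2.79, 3.14, 3.14, 3.14].

## Interface

Orientations are given as a unit quaternion [x, y, z, w].
In Python, from rig import arm gives the robot as it stands.
- The arm moves only by the shell command python3 -m inch 'ROWS' [OPENING] [FORCE]. ROWS is JSON, one flat list of numbers, 6 for each row, row after row: the shift along the tool's x, y, z in mm, then the turn, a rotation vector about the tool's x, y, z in rad. In form: [tx, ty, tz, rx, ry, rz, tx, ty, tz, rx, ry, rz, ...]. A call has exactly 8 rows; each row is the pose to reach, as a shift and turn from the pose commanded when the call began, along the tool's axes at that moment; what a row does not reach only later rows make up. A row lasts 1/10 s, in which the tool goes at most 50 mm and 8.59 degrees, less where a joint would pass 70% of its speed; a pose out of reach is approached as far as the arm can. A call with a gripper value outside its range is refused whole. OPENING is the closure, from 0 (fully open) to 1 (shut), set as the call begins (- or left out, the last holds). The fingers move at their own pace and stop on an object; FORCE is the grip in N (left out, the last holds). Time passes only in rows, so rows that repeat a pose let the fingers close, or fill a call up. It gives the time, the measured TCP pose, the force and the opening at its end, in the units of the state.
- arm.state(): the state, without advancing time (a new reading comes with each control period).
- arm.grab_frame(name): name is "side" or "top" or "wrist"; returns a dict with "image" (480x640x3 uint8, red, green, blue), "vertical_fov" (degrees; the focal length in pixels is half the picture's height over the tangent of half this angle, whatever the lens; pixels are square), "cx", "cy" (the principal point, pixels), "rvec" (rotation vector, rad) and "tvec" (3), from world to camera coordinates, as OpenCV has them. Camera axes: x right, y down, z forward; pixel columns grow to the right and rows downward; lengths in m; the calibration is good to about 2 mm. A picture is of the moment at which its call begins. There is no depth.
- arm.close_job(): hands the job in, once; it reports no verdict.
The state is a dict: "clock": time; "joints": joint angles; "qvel": joint speeds; "joint_efforts": joint torques, N m; "eef_pos": TCP position; "orientation": TCP orientation; "contact_force": force on the tool from outside, world axes, zero at the start; "torque": the same for the moment, N m; "grip_width": opening from 0.0 (shut) to 1.0 (fully open).
Only numpy, scipy, OpenCV 4.12 (cv2) and the standard library are available. Lean on these libraries where they do the work, as an engineer would, in place of code of your own. Each camera call takes 0.05 s, during which the arm holds its last target. There are 200 camera calls.

## Task

The drying arm's foot stands loose between the jaws of the ratchet clamp. Swing the clamp's lever back and forth to close the jaw notch by notch until it holds the foot firmly, but do not overtighten; work the clamp by its lever only. Then swing the lever fully back to its rest stop, let go, and leave everything else on the shelf undisturbed.

Things in the scene. Friction and masses are not known exactly. Their poses are not given: they have to be found in the camera images.
- clamp: Ratchet clamp, fixed to the shelf: aluminium plate 10 mm thick, from -70 to 240 mm along its own y and -55 to 65 mm along its x. Origin on the vertical axis of its wheel, at the plate's underside. The jaws are in line along its y, the lever is on its -x side. At the +y end a far jaw with a rubber pad is bolted at a place that differs by up to 15 mm from day to day and is not measured.
- wheel: Steel toothed wheel, 90 mm across, flat on the clamp 34 to 46 mm above the shelf; origin as the clamp's. 20 teeth, one notch = 0.314 rad. It turns only counter-clockwise seen from above (a sprung catch stops it turning back); each notch pushes the jaw 2 mm along the clamp's +y. Not to be pushed by hand.
- jaw: Moving jaw: dark steel plate 56 wide (clamp x) x 12 thick x 42 mm high on a bar under the wheel. Its origin starts at the clamp's and moves with the jaw. After 2 to 4 mm it meets the foot and slides it an unknown 4 to 21 mm onto the far pad (8 to 23 mm of travel in all); then the squeeze grows by 35 to 40 N a notch. A firm hold is a squeeze of about 45 to 135 N; more is overtight.
- jaw_face (a point): Centre of the moving jaw's face that meets the foot, 33 mm above the shelf, 104 mm along clamp +y from the jaw's origin.
- lever (a joint): Lever angle about the wheel's axis: 0 at the rest stop (lever pointing 150 deg counter-clockwise from clamp +x), growing counter-clockwise seen from above to 1.35 rad at the other stop. Growing drives wheel and jaw; swinging back clicks over the teeth; up to one notch is lost at each reversal. It stays where left, but after a loaded stroke springs back up to a notch until the catch holds.
- lever_grip (a point): Point on the axis of the lever's upright round black knob (20 mm across, 60 to 114 mm above the shelf), 90 mm up, 120 mm from the wheel's axis. The knob spins freely on its pin, so it can be pinched from above and carried round without turning. Held still on a forward stroke it resists by 1 N or less when free, plus 0.055 N per newton of squeeze: 6 N means about 100 N.
- lever_pivot (a point): Point on the axis about which lever and wheel turn (vertical), 90 mm above the shelf.
- dryer: The drying arm, loose, upright: grey plastic foot block 50 (x) x 40 (y) x 50 mm, origin at the centre of its underside, standing on the clamp's plate 10 mm above the shelf, nearer the moving jaw; a white tube rises from it to a notched cross arm 142 mm above the underside, which points along the foot's +x.
- peg_jar: Stainless steel peg jar, 84 mm across, 110 mm high, beside the clamp. Leave alone.
- dish: White ceramic dish, 110 mm across, 28 mm high, behind the clamp. Leave alone.
- brush: Green scrub brush, 160 x 45 x 38 mm. Leave alone.
- spray: Spray bottle, 70 mm across, 190 mm high. Leave alone.
- peg: Wooden clothes peg 72 mm long. Leave alone.
- soap: Bar of soap 85 x 55 x 28 mm. Leave alone.
Not all that is in view belongs to the job. Leave any purple or red look-alike of the dryer alone.

How it is judged:
On the way:
1. the jaw has been driven against the drying arm's foot (contact force between jaw and dryer above 15 N), for 0.1 s.
At the end, for the whole second after the job is handed in: The jaw squeezes the drying arm's foot with 40 to 140 N, the drying arm stands on the clamp's plate at rest within 0.1 rad of upright, and the lever is within 0.12 rad of its rest stop, released (contact force between jaw and dryer between 40 and 140 N and value of joint lever below 0.12 rad and angle between dryer's own z axis and vertical below 0.1 rad and linear speed of dryer below 0.02 m/s and z of dryer in the frame of clamp below 0.02 m); the robot touches nothing.
It fails at once if overtightened: the jaw squeezes the foot with more than 165 N (contact force between jaw and dryer above 165 N).
It fails at once if the robot pushes on the jaw or the wheel instead of the lever (over 10 N) (contact force between any of the arm, the fingers and jaw above 10 N or contact force between any of the arm, the fingers and wheel above 10 N).
It fails at once if the drying arm is tipped (over 0.2 rad) (angle between dryer's own z axis and vertical above 0.2 rad).
It fails at once if a bystander is moved by more than 30 mm (distance of any of peg_jar, dish, brush, spray, peg, soap from where it was at the start of the episode above 0.03 m).
It also fails if it takes over 72 s, if anything falls off the work surface, if the arm or the gripper's body presses on something with over 40 N, if the wrist force passes 120 N, or if a joint passes its speed limit or range.

## Working session

There is one attempt and no reset: what is moved stays moved. The work goes in short steps, Python scripts to look and compute and a shell command to move; the robot and the scene stay as the last step left them, time stands still between calls to the robot, and variables do not carry over. Pictures are saved under pics/ and viewed, about 8 in all and at most 12, crops included, and the job is handed in when it is done.

```bash
mkdir -p pics
cat > h.py <<'E'
import numpy as np, cv2
from rig import arm
from scipy.spatial.transform import Rotation as R
def grab(n,save):
    f=arm.grab_frame(n); cv2.imwrite('pics/'+save+'.png',f['image'][:,:,::-1])
    np.savez('pics/'+save+'.npz',**f); return f
def K(f):
    fl=240/np.tan(np.radians(float(f['vertical_fov']))/2)
    return np.array([[fl,0,f['cx']],[0,fl,f['cy']],[0,0,1]],float)
def at_z(f,u,v,z):
    M=cv2.Rodrigues(np.array(f['rvec'],float))[0]; t=np.array(f['tvec'],float).ravel()
    d=M.T@np.linalg.inv(K(f))@[u,v,1]; c=-M.T@t
    return c+d*(z-c[2])/d[2]
def proj(f,p):
    return cv2.projectPoints(np.array(p,float).reshape(-1,1,3),np.array(f['rvec'],float),np.array(f['tvec'],float),K(f),None)[0].reshape(-1,2)
E
python3 - <<'E'
from h import *
for n in ("top","side"):
    f=grab(n,n+'0'); print(n,f['vertical_fov'],-cv2.Rodrigues(np.array(f['rvec'],float))[0].T@np.array(f['tvec'],float).ravel())
print(arm.state())
E
```

```text
top 43.147628615640286 [ 0.44103206 -0.08357517  1.61049425]
side 51.50033993351737 [0.10347545 0.73238572 0.65734007]
{'clock': 0.1, 'joints': array([-1.40063806e+00,  3.51164038e-01,  1.65235380e+00,  5.56318397e-06,
        1.13911881e+00, -8.45994768e-02]), 'qvel': array([-9.76029994e-05, -2.63975264e-03, -1.56595580e-03,  1.01235179e-04,
        1.52744838e-03, -8.48341030e-04]), 'joint_efforts': array([ 1.39747313e-03, -5.06837332e+01, -2.91875732e+01, -1.13533295e-04,
        2.62635564e-03,  1.72004712e-05]), 'eef_pos': array([ 0.13858473, -0.53196484,  0.24982468]), 'orientation': array([ 9.91898288e-01,  1.27033517e-01, -1.98003491e-05, -5.21626223e-04]), 'contact_force': array([-0.02614705, -0.34295684, -0.08732475]), 'torque': array([0.01320935, 0.0690472 , 0.00927413]), 'grip_width': 0.998730696329257}
```

View pics/top0.png

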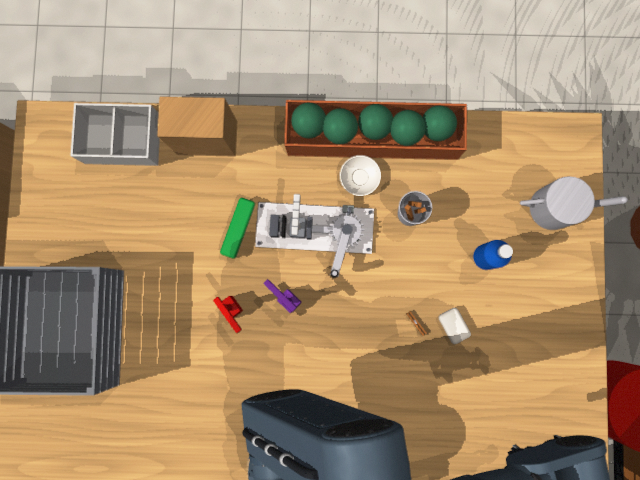

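View pics/side0.png

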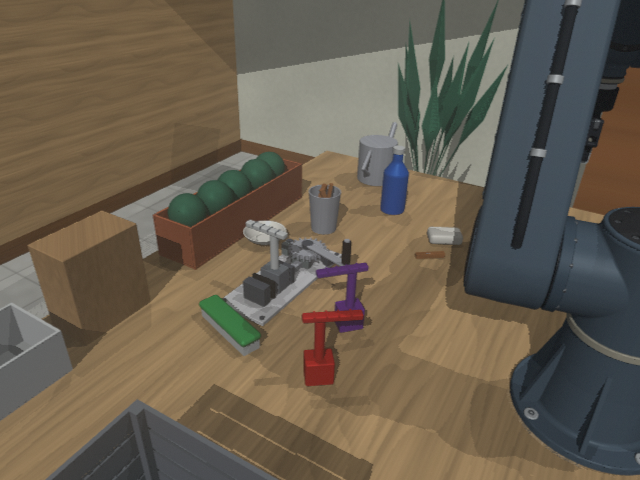

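The top picture shows the clamp at (258–376, 203–253), with its wheel at about (347,229) and the knob at (335,273). There are three dryer-like things: a grey/white one in the clamp (295,215), a purple one (283,296) and a red one (228,312). The one in the clamp fits the description; I'll confirm it in a crop.

Run:
```python
import cv2,numpy as np
a=cv2.imread('pics/top0.png')[185:285,245:385]; b=cv2.imread('pics/side0.png')[205:335,190:370]
a=cv2.resize(a,None,fx=5.6,fy=5.6,interpolation=cv2.INTER_CUBIC)
cv2.imwrite('pics/c1.png',a)
```

```text
(no output)
```

View pics/c1.png

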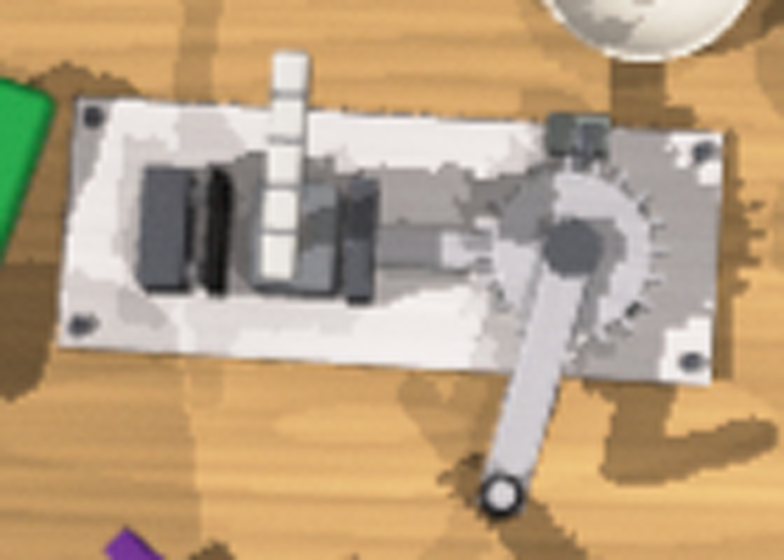

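The crop confirms it: a grey foot with a white tube and cross arm stands between the jaws. The plate corners are at crop (78,97), (722,133), (711,384) and (60,347), and the knob top is at (501,494).

```bash
cat >> h.py <<'E'
def clampfit():
    f=np.load('pics/top0.npz'); g=lambda u,v,z:at_z(f,245+u/5.6-.4,185+v/5.6-.4,z)[:2]
    P=np.array([g(78,97,.01),g(722,133,.01),g(711,384,.01),g(60,347,.01)])
    L=np.array([[.065,.24],[.065,-.07],[-.055,-.07],[-.055,.24]])
    r,_=R.align_vectors(np.c_[P-P.mean(0),[0]*4],np.c_[L-L.mean(0),[0]*4]) ; yaw=r.as_euler('zyx')[0]
    c=P.mean(0)-r.as_matrix()[:2,:2]@L.mean(0)
    return P,L,yaw,c,g
E
python3 - <<'E'
from h import *
P,L,yaw,c,g=clampfit()
print(P.round(4), 'sides',[np.linalg.norm(P[i]-P[i-1]).round(4) for i in range(4)]);print('yaw',yaw,'origin',c)
k=g(501,494,.114); d=k-c; print('knob',k,'r',np.linalg.norm(d),'lever',np.arctan2(d[1],d[0])-yaw-np.radians(150), 'hub .07',g(573,247,.07))
f=np.load('pics/side0.npz')
print('side knob top proj',proj(f,[*k,.114]),'hub',proj(f,[*c,.05]))
s=arm.state(); print(R.from_quat(s['orientation']).as_matrix().round(3))
for q in (0,.3,.6,.9,1.2,1.35):
    a=yaw+np.radians(150)+q; print(q,(c+.12*np.array([np.cos(a),np.sin(a)])).round(4))
E
```

```text
[[ 0.6937  0.1227]
 [ 0.6837 -0.1842]
 [ 0.564  -0.1812]
 [ 0.574   0.1269]] sides [np.float64(0.1198), np.float64(0.3071), np.float64(0.1197), np.float64(0.3082)]
yaw -0.03210111543340103 origin [ 0.62112679 -0.11374642]
knob [ 0.50524151 -0.08344954] r 0.11978020967487911 lever 0.2999848477082554 hub .07 [ 0.62049056 -0.11352252]
side knob top proj [[345.67735436 241.96243447]] hub [[306.51983404 245.81784716]]
[[ 0.968  0.252 -0.   ]
 [ 0.252 -0.968  0.001]
 [ 0.    -0.001 -1.   ]]
0 [ 0.5192 -0.0504]
0.3 [ 0.505  -0.0834]
0.6 [ 0.5012 -0.1191]
0.9 [ 0.5082 -0.1543]
1.2 [ 0.5252 -0.1858]
1.35 [ 0.537  -0.1994]
```

Lever radius 119.8 mm (must be 120), plate sides 308 × 120 mm, hub agrees: good. The lever is at about 0.30 rad. I move over the knob, turning the tool to line up with world axes.

```bash
python3 -m inch '[35,-26,0,0,0,0.05, 70,-52,0,0,0,0.1, 105,-78,0,0,0,0.15, 145,-104,0,0,0,0.2, 185,-130,0,0,0,0.255, 225,-160,0,0,0,0.255, 260,-190,0,0,0,0.255, 280,-205,0,0,0,0.255]' 0.3 30
python3 - <<'E'
from h import *
s=arm.state(); print(s['eef_pos'],R.from_quat(s['orientation']).as_matrix().round(3))
r=R.from_quat(s['orientation']); print('to knob, tool mm',r.inv().apply(np.array([.505,-.083,.2])-s['eef_pos'])*1000)
E
```

```text
clock: 0.9
eef_pos: [0.359, -0.2606, 0.2502]
orientation: [1.0, 0.001, -0.0, -0.0]
contact_force: [0.5, -0.9, 0.7]
grip_width: 0.699
[ 0.35899655 -0.26060624  0.25015417] [[ 1.     0.002 -0.   ]
 [ 0.002 -1.     0.001]
 [-0.    -0.001 -1.   ]]
to knob, tool mm [ 146.29624428 -177.33950263   50.24474256]
```

```bash
python3 -m inch '[25,-30,0,0,0,0, 50,-60,0,0,0,0, 75,-90,10,0,0,0, 100,-120,25,0,0,0, 125,-150,45,0,0,0, 140,-170,70,0,0,0, 146,-177,80,0,0,0, 146,-177,80,0,0,0]' 0.3 30
python3 - <<'E'
from h import *
s=arm.state(); print(s['eef_pos'])
f=grab('wrist','w1'); k=np.array([.505,-.0834]); print(proj(f,[[*k,.114],[.6211,-.1137,.05]]))
f=grab('side','s1'); print(proj(f,[[*k,.114]]))
E
```

```text
clock: 1.7
eef_pos: [0.5035, -0.0856, 0.169]
orientation: [1.0, 0.001, -0.001, -0.0]
contact_force: [-0.5, -0.3, 0.5]
grip_width: 0.697
[ 0.5035357  -0.08563432  0.16899897]
[[315.71730835 270.83201675]
 [369.51865974  40.10445683]]
[[345.7667772 242.0046303]]
```

View pics/w1.png

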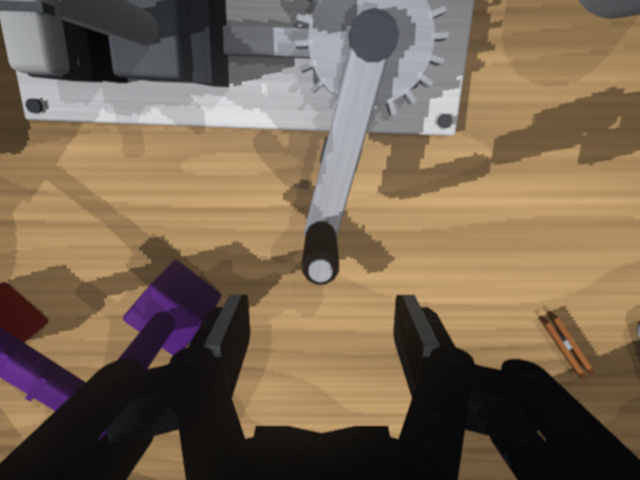

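The wrist picture shows the knob top at (320,270), about 1 mm from the prediction (316,271). The purple look-alike stands to the left finger's left, so I check the clearance.

Run:
```python
from h import *
f=np.load('pics/top0.npz')
for u,v in ((266,281),(299,306),(294,311),(262,288)): print(at_z(f,u,v,.14))
w=np.load('pics/w1.npz'); print('knob wrist',at_z(w,320,270.5,.114)); 
for u,v in ((220,298),(180,262),(125,316)): print('foot top',at_z(w,u,v,.05))
```

```text
[0.48018607 0.08078244 0.14      ]
[ 0.42210695 -0.0009384   0.14      ]
[0.40983304 0.01074543 0.14      ]
[0.46305434 0.08986755 0.14      ]
knob wrist [ 0.50519055 -0.08559177  0.114     ]
foot top [ 0.45497321 -0.0139644   0.05      ]
foot top [0.48272702 0.01137776 0.05      ]
foot top [0.44017566 0.05627932 0.05      ]
```

```bash
python3 -m inch '[0,0,15,0,0,0, 0,0,30,0,0,0, 0,0,45,0,0,0, 0,0,60,0,0,0, 0,0,70,0,0,0, 0,0,73,0,0,0, 0,0,73,0,0,0, 0,0,73,0,0,0]' 0.3 30;  python3 -m inch '[0,0,0,0,0,0,0,0,0,0,0,0,0,0,0,0,0,0,0,0,0,0,0,0,0,0,0,0,0,0,0,0,0,0,0,0,0,0,0,0,0,0,0,0,0,0,0,0]' 1 30
```

```text
clock: 2.6
eef_pos: [0.5043, -0.0866, 0.0981]
orientation: [1.0, -0.0, 0.001, 0.0]
contact_force: [0.0, 0.5, 0.3]
grip_width: 0.703
clock: 3.4
eef_pos: [0.5041, -0.0863, 0.0976]
orientation: [1.0, -0.0, 0.0, 0.0]
contact_force: [-1.8, 0.5, 6.4]
grip_width: 0.226
```

Knob pinched (width 19 mm ≈ 20). Next, an arc table and a force-reading helper.

```bash
cat >> h.py <<'E'
C=np.array([.6211,-.1137]); A0=-.0321+np.radians(150)
def P(q): return C+.12*np.array([np.cos(A0+q),np.sin(A0+q)])
def rows(q0,q1,n=8):
    "tool-mm shifts along the arc"
    return [tuple(((P(q0+(q1-q0)*i/n)-P(q0))*[1000,-1000]).round(1)) for i in range(1,n+1)]
def rd(n=1):
    F=[];p=[]
    for i in range(n):
        if n>1: arm.grab_frame('wrist')
        s=arm.state(); F.append(s['contact_force']); p.append(s['eef_pos'])
    F=np.mean(F,0);p=np.mean(p,0); d=p[:2]-C; r=np.linalg.norm(d); q=np.arctan2(d[1],d[0])%(2*np.pi)-A0
    t=np.array([-d[1],d[0]])/r
    print('t %.2f q %.3f r %.1f z %.1f resist %.2f radial %.2f fz %.2f'%(s['clock'],q,r*1e3,p[2]*1e3,-F[:2]@t,F[:2]@d/r,F[2]),'w %.3f'%s['grip_width'])
E
python3 - <<'E'
from h import *
rd(3)
print(rows(.32,.82)); print(rows(.82,1.30)); print(rows(1.3,.65)); print(rows(.65,0.0))
E
```

```text
t 3.55 q 0.326 r 120.2 z 97.6 resist 0.08 radial 1.42 fz 6.18 w 0.225
[(np.float64(-1.5), np.float64(7.3)), (np.float64(-2.6), np.float64(14.8)), (np.float64(-3.2), np.float64(22.2)), (np.float64(-3.3), np.float64(29.7)), (np.float64(-3.0), np.float64(37.2)), (np.float64(-2.2), np.float64(44.7)), (np.float64(-0.9), np.float64(52.1)), (np.float64(0.8), np.float64(59.4))]
[(np.float64(2.1), np.float64(6.9)), (np.float64(4.6), np.float64(13.6)), (np.float64(7.5), np.float64(20.2)), (np.float64(10.8), np.float64(26.6)), (np.float64(14.4), np.float64(32.8)), (np.float64(18.5), np.float64(38.8)), (np.float64(22.8), np.float64(44.5)), (np.float64(27.6), np.float64(49.9))]
[(np.float64(-6.3), np.float64(-7.4)), (np.float64(-12.0), np.float64(-15.4)), (np.float64(-17.0), np.float64(-23.7)), (np.float64(-21.3), np.float64(-32.4)), (np.float64(-24.9), np.float64(-41.5)), (np.float64(-27.8), np.float64(-50.8)), (np.float64(-29.9), np.float64(-60.3)), (np.float64(-31.2), np.float64(-70.0))]
[(np.float64(-0.5), np.float64(-9.7)), (np.float64(-0.3), np.float64(-19.5)), (np.float64(0.8), np.float64(-29.2)), (np.float64(2.6), np.float64(-38.7)), (np.float64(5.3), np.float64(-48.1)), (np.float64(8.6), np.float64(-57.3)), (np.float64(12.7), np.float64(-66.1)), (np.float64(17.5), np.float64(-74.6))]
```

```bash
python3 -m inch '[-1.5,7.5,0,0,0,0, -2.5,15,0,0,0,0, -3,22,0,0,0,0, -3.5,30,0,0,0,0, -3,37,0,0,0,0, -2,45,0,0,0,0, -1,52,0,0,0,0, 1,59.5,0,0,0,0]' - >/dev/null;python3 -c 'from h import *;rd()'
python3 -m inch '[2,7,0,0,0,0, 4.5,13.5,0,0,0,0, 7.5,20,0,0,0,0, 11,26.5,0,0,0,0, 14.5,33,0,0,0,0, 18.5,39,0,0,0,0, 23,44.5,0,0,0,0, 27.5,50,0,0,0,0]' ->/dev/null;python3 -c 'from h import *;rd(3)'
```

```text
t 4.35 q 0.828 r 120.4 z 97.6 resist 2.23 radial 0.01 fz 6.98 w 0.227
t 5.30 q 1.310 r 120.6 z 97.6 resist 1.51 radial -1.54 fz 5.83 w 0.228
```

```bash
python3 -m inch '[-6,-7.5,0,0,0,0, -12,-15.5,0,0,0,0, -17,-23.5,0,0,0,0, -21.5,-32.5,0,0,0,0, -25,-41.5,0,0,0,0, -28,-51,0,0,0,0, -30,-60.5,0,0,0,0, -31,-70,0,0,0,0]' - >/dev/null;python3 -c 'from h import *;rd()'
python3 -m inch '[-0.5,-9.5,0,0,0,0, -0.5,-19.5,0,0,0,0, 1,-29,0,0,0,0, 2.5,-38.5,0,0,0,0, 5,-48,0,0,0,0, 8.5,-57,0,0,0,0, 12.5,-66,0,0,0,0, 17,-73,0,0,0,0]' ->/dev/null;python3 - <<'E'
from h import *
rd(3)
f=grab('top','t2'); cv2.imwrite('pics/c2.png',cv2.resize(f['image'][185:285,245:385,::-1],None,fx=5.6,fy=5.6,interpolation=cv2.INTER_CUBIC))
print(rows(.02,.67))
print(rows(.67,1.32))
E
```

```text
t 6.10 q 0.652 r 120.4 z 97.6 resist -3.49 radial 0.65 fz 6.88 w 0.228
t 7.05 q 0.013 r 120.0 z 97.5 resist 0.00 radial 1.72 fz 9.51 w 0.228
[(np.float64(-4.6), np.float64(8.6)), (np.float64(-8.6), np.float64(17.5)), (np.float64(-11.7), np.float64(26.7)), (np.float64(-14.2), np.float64(36.2)), (np.float64(-15.8), np.float64(45.8)), (np.float64(-16.7), np.float64(55.5)), (np.float64(-16.7), np.float64(65.2)), (np.float64(-16.0), np.float64(74.9))]
[(np.float64(1.5), np.float64(9.6)), (np.float64(3.8), np.float64(19.1)), (np.float64(6.8), np.float64(28.4)), (np.float64(10.6), np.float64(37.4)), (np.float64(15.1), np.float64(46.0)), (np.float64(20.3), np.float64(54.2)), (np.float64(26.1), np.float64(62.1)), (np.float64(32.6), np.float64(69.4))]
```

View pics/c2.png

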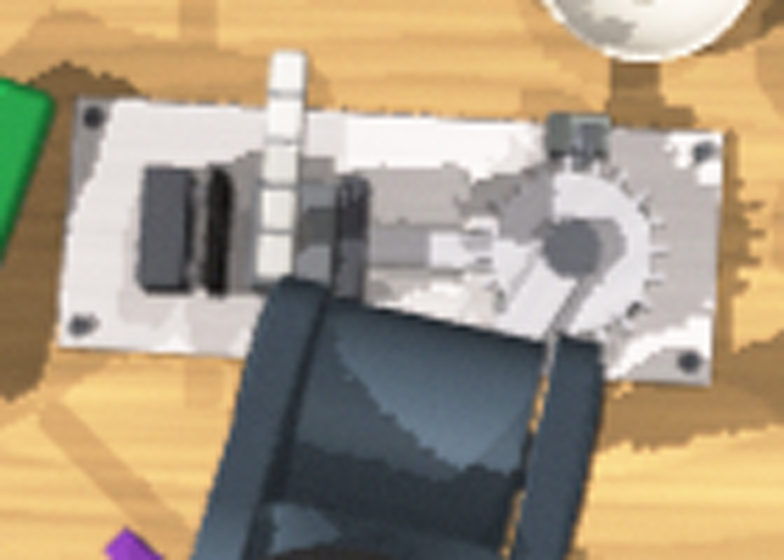

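Jaw moved about 5 mm (crop edge 378→370) and the foot about 2 mm. The gap to the pad is now under about 10 mm. Next stroke, monitored.

```bash
python3 -m inch '[-4.5,8.5,0,0,0,0, -8.5,17.5,0,0,0,0, -11.5,26.5,0,0,0,0, -14,36,0,0,0,0, -16,46,0,0,0,0, -16.5,55.5,0,0,0,0, -16.5,65,0,0,0,0, -16,75,0,0,0,0]' - >/dev/null;python3 -c 'from h import *;rd(2)'
python3 -m inch '[0.5,5,0,0,0,0, 1.5,9.5,0,0,0,0, 2.5,14,0,0,0,0, 4,19,0,0,0,0, 5,24,0,0,0,0, 7,28.5,0,0,0,0, 7,28.5,0,0,0,0, 7,28.5,0,0,0,0]' ->/dev/null;python3 -c 'from h import *;rd(2);print(rows(.91,1.32))'
```

```text
t 8.00 q 0.677 r 120.2 z 97.5 resist 0.01 radial 4.87 fz 11.24 w 0.224
t 8.90 q 0.915 r 120.3 z 97.5 resist -0.16 radial 5.76 fz 11.86 w 0.224
[(np.float64(2.3), np.float64(5.7)), (np.float64(4.9), np.float64(11.3)), (np.float64(7.7), np.float64(16.7)), (np.float64(10.8), np.float64(22.0)), (np.float64(14.2), np.float64(27.2)), (np.float64(17.9), np.float64(32.1)), (np.float64(21.8), np.float64(36.9)), (np.float64(25.9), np.float64(41.4))]
```

```bash
python3 -m inch '[1,5.5,-0.3,0,0,0, 3.5,11.5,-0.6,0,0,0, 6,17,-1,0,0,0, 9.5,22,-1,0,0,0, 12.5,27.5,-1,0,0,0, 16.5,32.5,-1,0,0,0, 20.5,37.5,-1,0,0,0, 24.5,42,-1,0,0,0]' - >/dev/null;python3 -c 'from h import *;rd(3)'
```

```text
t 9.85 q 1.322 r 120.8 z 97.7 resist 0.99 radial -6.95 fz -0.42 w 0.219
```

```bash
python3 -m inch '[-6,-7.5,0,0,0,0, -12,-15.5,0,0,0,0, -17,-24,0,0,0,0, -21.5,-33,0,0,0,0, -25,-42,0,0,0,0, -28,-51,0,0,0,0, -30,-60.5,0,0,0,0, -31.5,-70,0,0,0,0]' - >/dev/null;python3 -c 'from h import *;rd()'
python3 -m inch '[-0.5,-9.5,0,0,0,0, -0.5,-19.5,0,0,0,0, 1,-29,0,0,0,0, 2.5,-38.5,0,0,0,0, 5,-48,0,0,0,0, 8.5,-57,0,0,0,0, 12.5,-66,0,0,0,0, 17,-74,0,0,0,0]' ->/dev/null;python3 - <<'E'
from h import *
rd(3)
f=grab('top','t3'); cv2.imwrite('pics/c3.png',cv2.resize(f['image'][185:285,245:385,::-1],None,fx=5.6,fy=5.6,interpolation=cv2.INTER_CUBIC))
E
```

```text
t 10.65 q 0.671 r 120.3 z 97.9 resist -2.34 radial 0.06 fz -10.58 w 0.224
t 11.60 q 0.017 r 119.7 z 97.8 resist -0.60 radial 8.74 fz -5.02 w 0.226
```

View pics/c3.png

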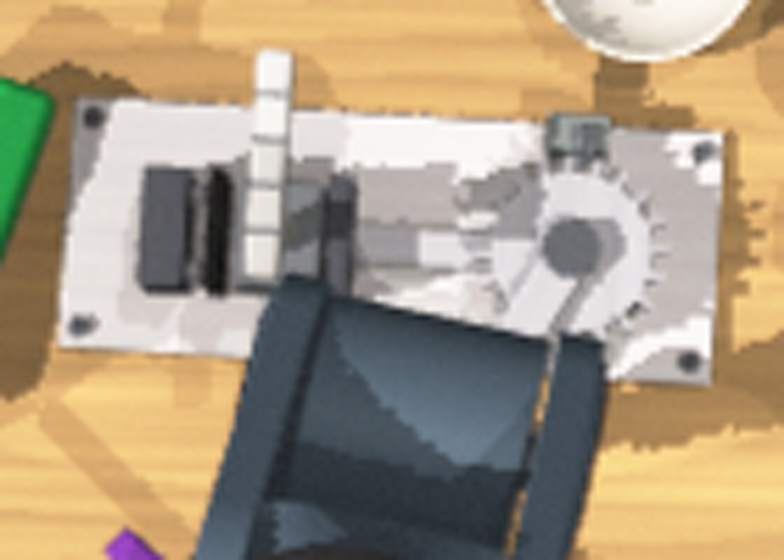

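Jaw 356 (≈7 mm further), foot nearly at the pad (about 2–3 mm gap). From here I go in small steps, watching the resistance.

```bash
python3 -m inch '[-4.5,8.5,0.2,0,0,0, -9,17.5,0.2,0,0,0, -12,26.5,0.2,0,0,0, -14.5,36,0.2,0,0,0, -16.5,46,0.2,0,0,0, -16.5,46,0.2,0,0,0, -16.5,46,0.2,0,0,0, -16.5,46,0.2,0,0,0]' - >/dev/null;python3 -c 'from h import *;rd(3);
print(rows(.43,.58,2));print(rows(.58,.73,2));print(rows(.73,.88,2));print(rows(.88,1.03,2));print(rows(1.03,1.18,2));print(rows(1.18,1.31,2))'
```

```text
t 12.60 q 0.438 r 119.9 z 97.8 resist -1.11 radial 6.22 fz -5.55 w 0.223
[(np.float64(-0.8), np.float64(9.0)), (np.float64(-0.9), np.float64(18.0))]
[(np.float64(0.6), np.float64(9.0)), (np.float64(1.8), np.float64(17.9))]
[(np.float64(1.9), np.float64(8.8)), (np.float64(4.4), np.float64(17.4))]
[(np.float64(3.2), np.float64(8.4)), (np.float64(7.0), np.float64(16.6))]
[(np.float64(4.4), np.float64(7.8)), (np.float64(9.4), np.float64(15.3))]
[(np.float64(4.8), np.float64(6.2)), (np.float64(9.9), np.float64(12.0))]
```

```bash
python3 -m inch '[-0.5,3,0.1,0,0,0, -0.8,6,0.2,0,0,0, -1,9,0.2,0,0,0, -1.2,12,0.2,0,0,0, -1.3,15,0.2,0,0,0, -1.2,18,0.2,0,0,0, -1.2,18,0.2,0,0,0, -1.2,18,0.2,0,0,0]' - >/dev/null;python3 -c 'from h import *;rd(3)'
python3 -m inch '[0,3,0,0,0,0, 0.3,6,0,0,0,0, 0.6,9,0,0,0,0, 1,12,0,0,0,0, 1.4,15,0,0,0,0, 1.8,18,0,0,0,0, 1.8,18,0,0,0,0, 1.8,18,0,0,0,0]' - >/dev/null;python3 -c 'from h import *;rd(3)'
```

```text
t 13.55 q 0.588 r 120.1 z 97.8 resist -0.43 radial 5.90 fz -5.19 w 0.224
t 14.50 q 0.739 r 120.1 z 97.8 resist 0.29 radial 5.67 fz -5.31 w 0.221
```

```bash
python3 -m inch '[0.5,3,0,0,0,0, 1.2,6,0,0,0,0, 1.9,8.8,0,0,0,0, 2.6,11.8,0,0,0,0, 3.5,14.6,0,0,0,0, 4.4,17.4,0,0,0,0, 4.4,17.4,0,0,0,0, 4.4,17.4,0,0,0,0]' - >/dev/null;python3 -c 'from h import *;rd(3)'
```

```text
t 15.45 q 0.892 r 120.2 z 97.8 resist -0.64 radial 5.79 fz -5.71 w 0.228
```

```bash
python3 -m inch '[1,3,0,0,0,0, 2,6,0,0,0,0, 3.2,8.4,0,0,0,0, 4.4,11.2,0,0,0,0, 5.7,14,0,0,0,0, 7,16.6,0,0,0,0, 7,16.6,0,0,0,0, 7,16.6,0,0,0,0]' - >/dev/null;python3 -c 'from h import *;rd(3)'
```

```text
t 16.40 q 1.046 r 120.3 z 97.8 resist 0.30 radial 3.99 fz -7.01 w 0.224
```

```bash
python3 -m inch '[1.4,2.6,0,0,0,0, 2.9,5.2,0,0,0,0, 4.4,7.8,0,0,0,0, 6,10.3,0,0,0,0, 7.7,12.8,0,0,0,0, 9.4,15.3,0,0,0,0, 9.4,15.3,0,0,0,0, 9.4,15.3,0,0,0,0]' - >/dev/null;python3 -c 'from h import *;rd(3)'
```

```text
t 17.35 q 1.196 r 120.4 z 97.9 resist -0.06 radial 1.45 fz -9.76 w 0.225
```

```bash
python3 -m inch '[1.6,2.1,0,0,0,0, 3.2,4.2,0,0,0,0, 4.8,6.2,0,0,0,0, 6.5,8.2,0,0,0,0, 8.2,10.2,0,0,0,0, 9.6,11.8,0,0,0,0, 9.6,11.8,0,0,0,0, 9.6,11.8,0,0,0,0]' - >/dev/null;python3 - <<'E'
from h import *
rd(3)
f=grab('top','t4'); cv2.imwrite('pics/c4.png',cv2.resize(f['image'][205:245,255:325,::-1],None,fx=11,fy=11,interpolation=cv2.INTER_CUBIC))
E
```

```text
t 18.30 q 1.321 r 120.6 z 97.9 resist 2.27 radial -4.13 fz -10.04 w 0.221
```

View pics/c4.png

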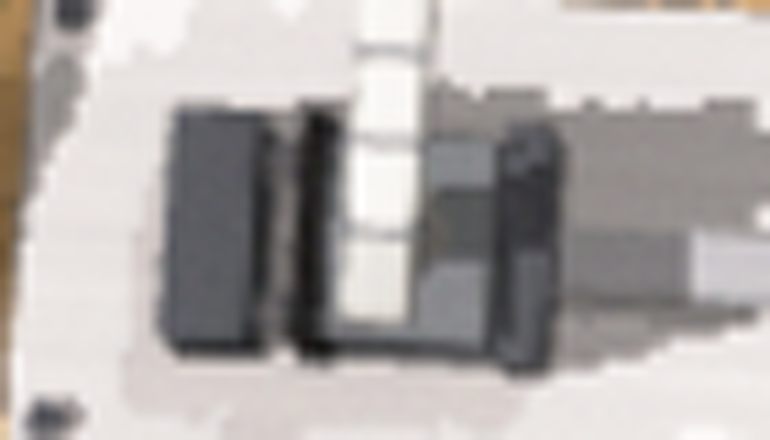

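Viewed: jaw edge now at crop 562 (≈6.7 mm more), foot's left face about at the pad (330). Resistance is just starting. Swing back, re-grip at rest to clear side loads, then forward in small steps.

```bash
python3 -m inch '[-6,-7.5,0,0,0,0, -12,-15.5,0,0,0,0, -17,-24,0,0,0,0, -21.5,-33,0,0,0,0, -25,-42,0,0,0,0, -28,-51,0,0,0,0, -30,-60.5,0,0,0,0, -31.5,-70,0,0,0,0]' - >/dev/null;python3 -c 'from h import *;rd()'
python3 -m inch '[-0.5,-9.5,0,0,0,0, -0.5,-19.5,0,0,0,0, 0.5,-29,0,0,0,0, 2,-38.5,0,0,0,0, 4.5,-48,0,0,0,0, 8,-57,0,0,0,0, 12,-66,0,0,0,0, 16.5,-74,0,0,0,0]' ->/dev/null; python3 -c 'from h import *;rd(2)'
python3 -m inch '[0,0,0,0,0,0,0,0,0,0,0,0,0,0,0,0,0,0,0,0,0,0,0,0,0,0,0,0,0,0,0,0,0,0,0,0,0,0,0,0,0,0,0,0,0,0,0,0]' 0.65 30 >/dev/null; python3 -c 'from h import *;rd(2)'
python3 -m inch '[0,0,0,0,0,0,0,0,0,0,0,0,0,0,0,0,0,0,0,0,0,0,0,0,0,0,0,0,0,0,0,0,0,0,0,0,0,0,0,0,0,0,0,0,0,0,0,0]' 1 30 >/dev/null; python3 -c 'from h import *;rd(2)'
```

```text
t 19.15 q 0.664 r 120.1 z 97.9 resist -3.22 radial 3.90 fz -9.29 w 0.223
t 20.05 q 0.009 r 119.7 z 97.8 resist -0.02 radial 7.08 fz -6.99 w 0.222
t 20.95 q 0.022 r 118.6 z 97.9 resist -0.63 radial -0.04 fz 0.09 w 0.352
t 21.85 q 0.022 r 118.6 z 98.0 resist 0.01 radial 2.51 fz 4.11 w 0.228
```

```bash
python3 -m inch '[-3,5.5,0,0,0,0, -6,11,0,0,0,0, -8.5,17.5,0,0,0,0, -10.2,22,0,0,0,0, -11.8,26.7,0,0,0,0, -11.8,26.7,0,0,0,0, -11.8,26.7,0,0,0,0, -11.8,26.7,0,0,0,0]' - >/dev/null;python3 -c 'from h import *;rd(3);print(rows(.263,.38,2),rows(.38,.5,2),rows(.5,.62,2))'
```

```text
t 22.80 q 0.268 r 118.7 z 97.9 resist -0.41 radial -0.13 fz 3.84 w 0.226
[(np.float64(-1.8), np.float64(6.8)), (np.float64(-3.3), np.float64(13.6))] [(np.float64(-1.0), np.float64(7.1)), (np.float64(-1.7), np.float64(14.3))] [(np.float64(-0.2), np.float64(7.2)), (np.float64(0.1), np.float64(14.4))]
```

```bash
python3 -m inch '[-0.7,2.3,0,0,0,0, -1.3,4.6,0,0,0,0, -1.8,6.8,0,0,0,0, -2.4,9.1,0,0,0,0, -2.9,11.4,0,0,0,0, -3.3,13.6,0,0,0,0, -3.3,13.6,0,0,0,0, -3.3,13.6,0,0,0,0]' - >/dev/null;python3 -c 'from h import *;rd(3)'
```

```text
t 23.75 q 0.387 r 118.8 z 97.9 resist 0.94 radial -2.74 fz 3.85 w 0.223
```

```bash
python3 -m inch '[-0.4,2.4,0,0,0,0, -0.7,4.7,0,0,0,0, -1,7.1,0,0,0,0, -1.3,9.5,0,0,0,0, -1.5,11.9,0,0,0,0, -1.7,14.3,0,0,0,0, -1.7,14.3,0,0,0,0, -1.7,14.3,0,0,0,0]' - >/dev/null;python3 -c 'from h import *;rd(3)'
```

```text
t 24.70 q 0.509 r 118.9 z 98.0 resist -0.20 radial -5.05 fz 2.51 w 0.224
```

```bash
python3 -m inch '[0,2.4,0,0,0,0, 0,4.8,0,0,0,0, 0,7.2,0,0,0,0, 0.1,9.6,0,0,0,0, 0.3,12,0,0,0,0, 0.4,14.4,0,0,0,0, 0.4,14.4,0,0,0,0, 0.4,14.4,0,0,0,0]' - >/dev/null;python3 -c 'from h import *;rd(4);print(rows(.63,.75,2),rows(.75,.87,2),rows(.87,.99,2),rows(.99,1.11,2))'
```

```text
t 25.70 q 0.629 r 118.9 z 97.9 resist 2.04 radial -3.44 fz 5.04 w 0.226
[(np.float64(0.7), np.float64(7.2)), (np.float64(1.9), np.float64(14.3))] [(np.float64(1.6), np.float64(7.0)), (np.float64(3.6), np.float64(13.9))] [(np.float64(2.4), np.float64(6.8)), (np.float64(5.3), np.float64(13.4))] [(np.float64(3.2), np.float64(6.4)), (np.float64(6.8), np.float64(12.7))]
```

```bash
python3 -m inch '[0.2,2.4,0,0,0,0, 0.4,4.8,0,0,0,0, 0.7,7.2,0,0,0,0, 1.1,9.6,0,0,0,0, 1.5,12,0,0,0,0, 1.9,14.3,0,0,0,0, 1.9,14.3,0,0,0,0, 1.9,14.3,0,0,0,0]' - >/dev/null;python3 -c 'from h import *;rd(4)'
```

```text
t 26.70 q 0.747 r 119.0 z 97.9 resist 4.93 radial -4.78 fz 6.17 w 0.223
```

Run:
```python
from h import *
for i in range(6):
    rd(2)
f=grab('top','t5'); cv2.imwrite('pics/c5.png',cv2.resize(f['image'][205:245,255:325,::-1],None,fx=11,fy=11,interpolation=cv2.INTER_CUBIC))
```

```text
t 26.80 q 0.747 r 119.0 z 97.9 resist 5.48 radial -4.27 fz 6.50 w 0.223
t 26.90 q 0.747 r 119.0 z 97.9 resist 4.24 radial -3.78 fz 6.40 w 0.226
t 27.00 q 0.747 r 119.0 z 97.9 resist 5.37 radial -4.27 fz 6.95 w 0.222
t 27.10 q 0.747 r 119.0 z 97.9 resist 4.74 radial -4.30 fz 6.21 w 0.227
t 27.20 q 0.747 r 119.0 z 97.9 resist 4.72 radial -3.56 fz 6.24 w 0.226
t 27.30 q 0.747 r 119.0 z 97.9 resist 5.17 radial -3.79 fz 5.98 w 0.223
```

View pics/c5.png

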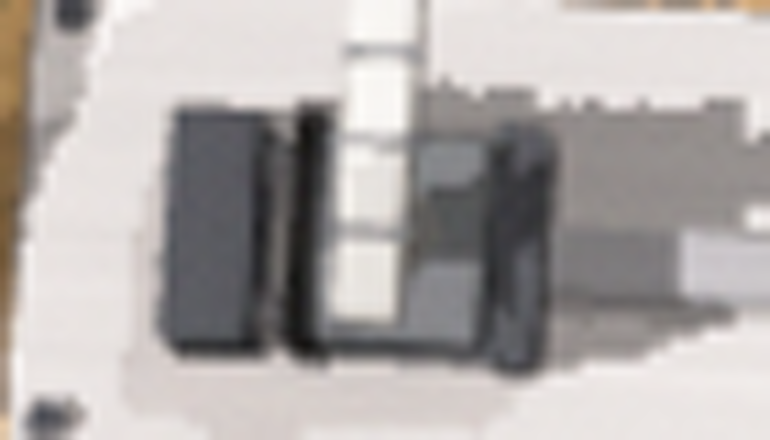

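Averaged resistance is about 5.0 N, so about 70–90 N squeeze; the picture shows the foot pressed into the pad (right edge 335→328). The catch may give back up to a notch (≈38 N), so I go about 0.2 rad further in two steps.

```bash
python3 -m inch '[0.2,1.8,0,0,0,0, 0.6,3.5,0,0,0,0, 1.1,5.2,0,0,0,0, 1.6,7,0,0,0,0, 2.2,9.2,0,0,0,0, 2.9,11.5,0,0,0,0, 2.9,11.5,0,0,0,0, 2.9,11.5,0,0,0,0]' - >/dev/null;python3 -c 'from h import *;rd(8)'
```

```text
t 28.55 q 0.849 r 119.0 z 97.9 resist 1.65 radial -3.14 fz 6.17 w 0.228
```

Resistance fell to 1.7 N. The catch has probably just taken the load at a tooth. A small advance will tell.

```bash
python3 -m inch '[0.2,0.7,0,0,0,0, 0.4,1.4,0,0,0,0, 0.6,2.1,0,0,0,0, 0.8,2.8,0,0,0,0, 1,3.5,0,0,0,0, 1,3.5,0,0,0,0, 1,3.5,0,0,0,0, 1,3.5,0,0,0,0]' - >/dev/null;python3 -c 'from h import *;rd(6)'
```

```text
t 29.65 q 0.878 r 119.1 z 97.9 resist 3.05 radial -3.72 fz 6.22 w 0.224
```

```bash
python3 -m inch '[0.2,0.7,0,0,0,0, 0.4,1.4,0,0,0,0, 0.7,2.1,0,0,0,0, 0.9,2.8,0,0,0,0, 1.2,3.5,0,0,0,0, 1.2,3.5,0,0,0,0, 1.2,3.5,0,0,0,0, 1.2,3.5,0,0,0,0]' - >/dev/null;python3 -c 'from h import *;rd(6)'
```

```text
t 30.75 q 0.909 r 119.1 z 97.9 resist 3.16 radial -4.28 fz 6.09 w 0.225
```

```bash
cat > tr.py <<'E'
from h import *
import sys
def track(names):
    ims=[np.load(f'pics/{n}.npz')['image'] for n in names]
    g=[cv2.resize(cv2.cvtColor(i,cv2.COLOR_RGB2GRAY),None,fx=8,fy=8,interpolation=cv2.INTER_CUBIC) for i in ims]
    for lab,(u0,u1,v0,v1) in {'jaw':(298,311,215,240),'arm':(285,297,196,225),'far':(268,280,213,238)}.items():
        T=g[-1][v0*8:v1*8,u0*8:u1*8]; out=[]
        for im in g:
            m=cv2.matchTemplate(im[v0*8-16:v1*8+16,u0*8-60:u1*8+90],T,cv2.TM_CCOEFF_NORMED)
            _,s,_,l=cv2.minMaxLoc(m); out.append((round((l[0]-60)/8*2.69,2),round(s,2)))
        print(lab,'mm back from last',out)
E
python3 - <<'E'
from tr import *
grab('top','t6'); track(['t3','t4','t5','t6'])
E
```

```text
jaw mm back from last [(10.76, 0.67), (3.36, 0.98), (1.01, 0.99), (0.0, 1.0)]
arm mm back from last [(10.09, 0.96), (3.7, 0.98), (1.01, 0.99), (0.0, 1.0)]
far mm back from last [(0.0, 1.0), (0.0, 1.0), (0.0, 1.0), (0.0, 1.0)]
```

Tracking: jaw and foot advanced 1.0 mm for the last 0.16 rad, as the gearing says, so the lever drives the wheel without slip. Upper bound on squeeze is about 105 N. Continue in small steps.

```bash
python3 -m inch '[0.3,0.8,0,0,0,0, 0.6,1.6,0,0,0,0, 0.9,2.4,0,0,0,0, 1.3,3.2,0,0,0,0, 1.6,4,0,0,0,0, 2,4.8,0,0,0,0, 2.4,5.6,0,0,0,0, 2.4,5.6,0,0,0,0]' - >/dev/null;python3 -c 'from h import *;rd(6)'
```

```text
t 31.90 q 0.957 r 119.1 z 97.9 resist 4.72 radial -3.05 fz 8.25 w 0.226
```

```bash
python3 - <<'E'
from h import *
grab('top','t7'); print(rows(.957,.65)); print(rows(.65,.02))
E
python3 -m inch '[-1.5,-3.5,0,0,0,0, -3,-7,0,0,0,0, -4.3,-10.5,0,0,0,0, -5.5,-14,0,0,0,0, -6.7,-18,0,0,0,0, -7.7,-22,0,0,0,0, -8.5,-25.5,0,0,0,0, -8.5,-25.5,0,0,0,0]' ->/dev/null
python3 - <<'E'
from tr import *
rd(4); grab('top','t8'); track(['t5','t6','t7','t8'])
E
```

```text
[(np.float64(-1.7), np.float64(-4.3)), (np.float64(-3.3), np.float64(-8.6)), (np.float64(-4.7), np.float64(-13.0)), (np.float64(-5.9), np.float64(-17.4)), (np.float64(-6.9), np.float64(-21.9)), (np.float64(-7.8), np.float64(-26.4)), (np.float64(-8.5), np.float64(-31.0)), (np.float64(-9.0), np.float64(-35.6))]
[(np.float64(-0.5), np.float64(-9.4)), (np.float64(-0.3), np.float64(-18.9)), (np.float64(0.7), np.float64(-28.3)), (np.float64(2.4), np.float64(-37.6)), (np.float64(4.8), np.float64(-46.7)), (np.float64(7.9), np.float64(-55.6)), (np.float64(11.8), np.float64(-64.2)), (np.float64(16.3), np.float64(-72.6))]
t 32.95 q 0.740 r 119.1 z 98.0 resist -0.70 radial -7.17 fz 1.66 w 0.218
jaw mm back from last [(0.67, 0.99), (-0.34, 0.99), (-0.67, 0.99), (0.0, 1.0)]
arm mm back from last [(0.67, 0.99), (-0.34, 0.99), (-0.67, 0.98), (0.0, 1.0)]
far mm back from last [(0.0, 1.0), (0.0, 1.0), (0.0, 1.0), (0.0, 1.0)]
```

Jaw sprang back about 0.67 mm to the catch (tooth at lever ≈0.85), still 0.67 mm tighter than at the 5.0 N reading. One repeat push to just past that tooth to confirm the held load.

```bash
python3 -m inch '[0.7,3.5,0,0,0,0, 1.6,7.5,0,0,0,0, 2.6,11.5,0,0,0,0, 3.9,15,0,0,0,0, 5.3,18.5,0,0,0,0, 6.3,21,0,0,0,0, 7.5,23.5,0,0,0,0, 7.5,23.5,0,0,0,0]' ->/dev/null; python3 -c 'from h import *;rd(6)'
python3 -m inch '[0.2,0.5,0,0,0,0, 0.4,1,0,0,0,0, 0.5,1.5,0,0,0,0, 0.7,2,0,0,0,0, 0.9,2.5,0,0,0,0, 1.1,3,0,0,0,0, 1.1,3,0,0,0,0, 1.1,3,0,0,0,0]' ->/dev/null;  python3 - <<'E'
from tr import *
rd(6); grab('top','t9'); track(['t7','t8','t9'])
E
```

```text
t 34.10 q 0.941 r 119.1 z 97.9 resist 3.43 radial -4.15 fz 7.19 w 0.222
t 35.20 q 0.965 r 119.2 z 97.9 resist 5.14 radial -5.12 fz 7.49 w 0.220
jaw mm back from last [(0.0, 1.0), (0.67, 0.99), (0.0, 1.0)]
arm mm back from last [(0.0, 1.0), (0.67, 0.98), (0.0, 1.0)]
far mm back from last [(0.0, 1.0), (0.0, 1.0), (0.0, 1.0)]
```

Readings 3.4–5.1 N at 0.95 rad, so about 75–80 N there and about 65 N (55–95) at the catch. This agrees with about 3 mm of travel since first contact (≥56 N). It's firm, and another notch would risk more. Swing back to rest and release.

```bash
python3 -m inch '[-2,-4.5,0,0,0,0, -3.5,-9,0,0,0,0, -5,-13.5,0,0,0,0, -6.2,-18,0,0,0,0, -7.2,-22.5,0,0,0,0, -8,-27,0,0,0,0, -8.8,-32,0,0,0,0, -9.2,-36.5,0,0,0,0]' ->/dev/null; python3 -c 'from h import *;rd()'
python3 -m inch '[-0.5,-9.5,0,0,0,0, -0.5,-19,0,0,0,0, 0.5,-28.5,0,0,0,0, 2.4,-37.5,0,0,0,0, 4.8,-46.5,0,0,0,0, 8,-55.5,0,0,0,0, 12,-64,0,0,0,0, 16.3,-73,0,0,0,0]' ->/dev/null
python3 - <<'E'
from tr import *
rd(3); grab('top','t10'); track(['t7','t8','t10'])
E
```

```text
t 36.05 q 0.652 r 118.9 z 97.9 resist -4.03 radial -3.08 fz 4.42 w 0.227
t 37.00 q 0.003 r 118.9 z 97.9 resist -0.21 radial -5.09 fz 3.88 w 0.227
jaw mm back from last [(-0.34, 0.73), (0.34, 0.72), (0.0, 1.0)]
arm mm back from last [(-0.34, 0.97), (0.0, 0.98), (0.0, 1.0)]
far mm back from last [(0.0, 1.0), (0.0, 1.0), (0.0, 1.0)]
```

The foot stayed at its t8 position, so the catch holds. Let go and rise.

```bash
python3 -m inch '[0,0,0,0,0,0,0,0,0,0,0,0,0,0,0,0,0,0,0,0,0,0,0,0,0,0,0,0,0,0,0,0,0,0,0,0,0,0,0,0,0,0,0,0,0,0,0,0]' 0.6 30 >/dev/null; python3 -m inch '[0,0,-5,0,0,0, 0,0,-15,0,0,0, 0,0,-35,0,0,0, 0,0,-60,0,0,0, 0,0,-90,0,0,0, 0,0,-120,0,0,0, -20,10,-140,0,0,0, -50,25,-150,0,0,0]' ; python3 -m inch '[-30,20,0,0,0,0, -60,40,0,0,0,0, -90,60,0,0,0,0, -120,80,0,0,0,0, -140,100,0,0,0,0, -150,110,0,0,0,0, -150,110,0,0,0,0, -150,110,0,0,0,0]'
python3 - <<'E'
from tr import *
rd(2); f=grab('top','t11'); track(['t8','t11']); cv2.imwrite('pics/c11.png',cv2.resize(f['image'][160:330,210:470,::-1],None,fx=3,fy=3,interpolation=cv2.INTER_CUBIC))
print(proj(f,[[*P(q),.114] for q in (0,.1)]))
E
```

```text
clock: 38.65
eef_pos: [0.4698, -0.0773, 0.2505]
orientation: [1.0, 0.001, 0.002, 0.0]
contact_force: [-0.3, -0.8, -0.6]
grip_width: 0.403
clock: 39.45
eef_pos: [0.3194, -0.1872, 0.2484]
orientation: [1.0, -0.001, 0.0, 0.0]
contact_force: [-0.1, -0.8, -0.2]
grip_width: 0.402
t 39.55 q 0.794 r 310.3 z 248.2 resist 0.30 radial -0.03 fz -0.17 w 0.402
jaw mm back from last [(0.0, 0.97), (0.0, 1.0)]
arm mm back from last [(0.0, 0.97), (0.0, 1.0)]
far mm back from last [(0.0, 0.99), (0.0, 1.0)]
[[320.80507183 266.83493863]
 [324.99636793 269.29643318]]
```

View pics/c11.png

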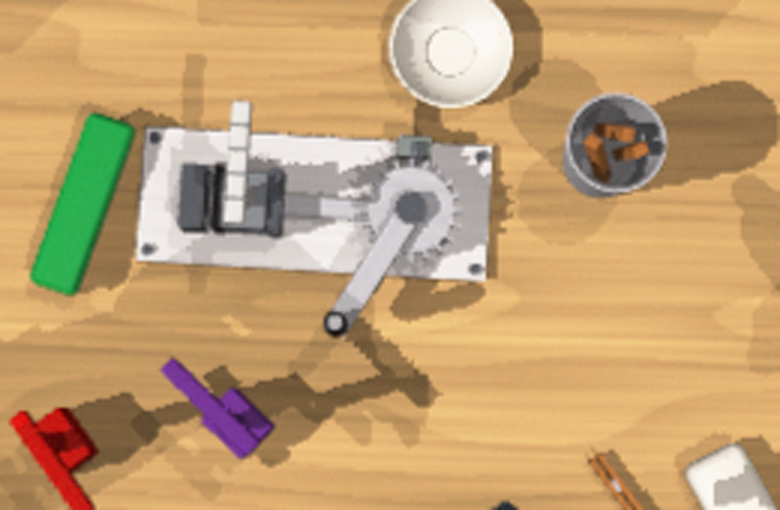

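The knob is at full-frame (322,267) against a predicted (321,267) for the rest stop, so the lever is at about 0.03 rad. Jaw and foot are unchanged, and the bystanders in view are in place.

```bash
python3 -c 'from rig import arm;print(arm.close_job())'
```

```text
the job is handed in; nothing more can be done
None
```

I closed the clamp on the drying arm's foot by its lever alone, put the lever back at its rest stop, let go and handed the job in at about 40 s. I believe the hold is firm, at about 65 N, but I could only estimate the squeeze, not measure it directly.

- **Stroke:** it took four forward strokes with the knob pinched. The last went in small steps, reading the wrist force as I went. I stopped at 0.96 rad and let the catch take the load.
- **Squeeze:** I put the held load at roughly 55–95 N. The last pushes resisted with 3.4–5.1 N at the knob, about 75–80 N before the jaw sprang back about 0.7 mm to the catch. The foot also moved about 3 mm after it seemed to first touch the pad, which points to at least 56 N.
- **Disagreement:** the force readings did not grow evenly. They went 5.0 N at 0.75 rad, then 1.7 N at 0.85, then 4.7 N at 0.96. I took the dip to be the catch carrying the load at a tooth, but did not confirm that.
- **Final picture:** the lever is about 0.03 rad from its rest stop. The jaw and foot did not move when I let go, and the dryer looks upright. The dish, peg jar and brush look unmoved. The peg and soap were only partly in view, and I did not check the spray bottle. The gripper is clear of everything, with the wrist force near zero.

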